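# Set the engraver's speed and hold a stone block home in the jig corner

## Task

Get the stone block ready for engraving: first turn the knob of the engraver's speed box until its pointer stands at the one long mark on the scale. Then take the stone block to the jig and press it into the corner, lying flat on the plate, its long side against the long fence and its end against the short fence, touching both at once. Finish while still holding it pressed there: do not let go, and leave the other tools where they lie.

Things in the scene. Friction and masses are not known exactly. Their poses are not given: they have to be found in the camera images.
- speed_unit: speed box of the engraver, fixed to the table: flat grey box 90 x 90 mm, 40 mm high, one black knob in the middle of its top on a round metal dial plate with ten short marks and one long mark. Origin at the centre of its underside; z up; x points away from its front side (the side with the small black rocker).
- speed_knob (a joint): angle of the knob, rad, 0 to 4.71; grows clockwise as seen from above. It reads 1.885 when the pointer stands at the long mark. It turns stiffly (0.05 N m) and stays where it is left.
- knob_grip (a point): grip point of the knob, on its vertical axis, 59 mm above the table, in the middle of the height of the upright ridge that serves as its handle: 40 mm long, 11 mm thick, 24 mm high (from 47 to 71 mm above the table), above a low disc 43 mm across. This frame turns with the knob: x runs along the ridge to the pointer end (which has a white line on it), z up.
- long_mark (a point): point on the long mark of the dial plate, 38 mm from the knob's axis, 40 mm above the table; only the position matters.
- stone_block: sawn light stone block, 80 mm long (its x), 50 mm wide (its y), 45 mm high (z up), about 0.45 kg, with two thin centre lines scribed across its top; loose on the table. Origin at the centre of its underside.
- jig: engraving jig fixed to the table: metal plate 120 mm (its x) by 150 mm (its y), 10 mm thick, with two low steel fences on it that make a right-angled corner; plate and fences are ground smooth (friction about 0.25 against the block). Origin at the centre of its underside; z up; the corner lies toward +x and +y.
- long_fence: the long fence, along the jig's y, 148 mm long, 14 mm thick, 14 mm high above the plate; its inner face, which looks to the jig's -x, lies at x = +46 mm in the jig's frame. Origin at the centre of its underside.
- short_fence: the short fence, along the jig's x, 80 mm long, 13 mm thick, 14 mm high above the plate; its inner face, which looks to the jig's -y, lies at y = +61 mm in the jig's frame. Origin at the centre of its underside.
- jig_corner (a point): the inner corner where the two inner faces meet, on the upper face of the plate, 10 mm above the table; axes as the jig's. The block is home when its origin is at x = -25 mm, y = -40 mm, z = 0 in this frame, its long axis along y (either way round).
- eye_lens: black and white round eye lens, 42 mm across, 40 mm high, bystander; origin at the centre of its underside.
- small_brush: small brush with reddish wooden handle, 184 mm long, lying on the table, bystander; origin at the centre of its underside.
- grey_find: flat grey piece of stone, 53 x 72 x 17 mm, bystander; origin at the centre of its underside.

How it is judged (in metres and radians):
On the way, in this order (a step that is already met when the one before it is completed fails the run):
1. the knob's pointer is at the long mark (within 0.14 rad) while the block still lies where it was (value of joint speed_knob between 1.745 and 2.025 rad and distance of stone_block from where it was at the start of the episode below 0.03 m), for 0.3 s.
2. the gripped block touches both fences at once (contact force between stone_block and long_fence above 1 N and contact force between stone_block and short_fence above 1 N and contact force between the fingers and stone_block above 1 N), for 0.1 s.
At the end, for the whole second after the job is handed in: Fingers still hold the block at rest; over 1 N on each fence; flat on the plate (within 4 mm, tilt under 0.07 rad), long side along the long fence within 0.06 rad, origin within 3 to 4 mm of home; the knob still within 0.14 rad of the long mark (all of step 2 and x of stone_block in the frame of jig_corner between -0.029 and -0.022 m and y of stone_block in the frame of jig_corner between -0.044 and -0.037 m and z of stone_block in the frame of jig_corner below 0.004 m and angle between stone_block's own z axis and vertical below 0.07 rad and angle between the x axis of stone_block and the y axis of jig, either way round below 0.06 rad and linear speed of stone_block below 0.01 m/s and value of joint speed_knob between 1.745 and 2.025 rad); the arm keeps its last pose, push and grip.
It fails at once if a bystander was moved by more than 50 mm (distance of any of eye_lens, small_brush, grey_find from where it was at the start of the episode above 0.05 m).
It also fails if it takes over 61 s, if anything falls off the work surface, if the arm or the gripper's body presses on something with over 40 N, if the wrist force passes 120 N, or if a joint passes its speed limit or range.

## Robot

A 6-joint arm with a two-finger parallel gripper is mounted at the origin on a cart in front of the work surface, level with it; the furniture and walls round the work are solid. World frame = base frame: x ahead of the robot, y to its left, z up, the work surface at z = 0. Lengths are in m, angles in degrees, forces in N, time in s.
With the tool pointing down it reaches from about 0.325 to 0.775 m from the base axis. Payload 5.5 kg.
Tool frame: the origin (TCP) lies between the finger pads; the fingertips stand tip_extent ahead of it and the grasp point (between the pads) lies 11 mm behind it (tip_extent is the distance from the TCP to the fingertips, in m); z points along the fingers, y is the line along which they close (so a half turn about z gives the same grasp; the last joint's range is limited). The gripper opens to 85 mm and grips with 20 to 120 N. Pads are 22 mm wide; open, the fingers measure 114 mm over their backs; the gripper's body (76 mm by 85 mm) begins 54 mm behind the grasp point. The pads swing forward as they close: fully open they stand 13 mm farther back than shut.
Start: joints at [64.188, 5.22, 70.514, -0, 104.267, -3.249], TCP at [0.23, 0.554, 0.239] pointing down, gripper open.
Joint ranges: [-164.24, 164.24], [-49.07, 125.15], [9.68, 141.18], [-86.29, 266.29], [3.28, 154.24], [-151.56, 151.56]. Speed limits (degrees/s): [147.25, 147.25, 172.46, 180, 180, 180].

## Interface

Orientations are given as [roll, pitch, yaw] about the fixed x, y, z axes, in that order (R = Rz(yaw) Ry(pitch) Rx(roll)).
In Python, from workcell import sense, camera, camera_model, hand_in, tip_extent gives the robot as it stands.
- The arm moves only by the tool drive_tool, never from a script. Its argument "moves" is text: rows parted by semicolons, each of 7 numbers parted by spaces: the shift along the tool's x, y, z each as a share of 0.15 m, from -1 to 1, then the turn, a rotation vector about the tool's x, y, z each as a share of 120 degrees, from -1 to 1, then the opening, from -1 (shut) to 1 (fully open). A call has exactly 10 rows; each row is the pose to reach, as a shift and turn from the pose commanded when the call began, along the tool's axes at that moment; what a row does not reach only later rows make up. A row lasts 1/12 s, in which the tool goes at most 41.7 mm and 7.16 degrees, less where a joint would pass 70% of its speed; a pose out of reach is approached as far as the arm can. A call with a number of a shift or a turn outside -1 to 1 is refused whole. A call with a gripper value outside its range is refused whole. The fingers move at their own pace and stop on an object; the grip force is fixed at half the most. Time passes only in rows, so rows that repeat a pose let the fingers close, or fill a call up. It gives the time, the measured TCP pose, the force, the opening and the grip force at its end, in the units of the state.
- sense(): the state, without advancing time (a new reading comes with each control period).
- camera(name): name is "scene" or "top" or "wrist"; returns (picture, depth): 400x640x3 uint8, blue, green, red; 400x640 float32, m along the optical axis (not along the pixel's ray), 0 where there is no reading.
- camera_model(name): a dict with "fovy" (degrees; the focal length in pixels is half the picture's height over the tangent of half this angle, whatever the lens; pixels are square), "cx", "cy" (the principal point, pixels), "xyz" and "orientation" of the camera in the world; the wrist camera has in their place "tool_from_camera" (4x4, takes a point from camera to tool coordinates, whose origin is the TCP and whose axes are the flange's). Camera axes: x right, y up, looking along -z (the intrinsics and any distortion apply to the point x, -y, -z); pixel columns grow to the right and rows downward; lengths in m; the calibration is good to about 2 mm. The wrist camera is an equidistant fisheye: a pixel r from the principal point sees the ray r / f radians off the axis. A picture is of the moment at which its call begins: read the wrist's pose just before it. camera_model takes no time and is no camera call.
- hand_in(): hands the job in; it is judged then, once.
The state is a dict: "clock": time; "q": joint angles; "qvel": joint speeds; "joint_efforts": joint torques, N m; "ee_pos": TCP position; "eef_rot": TCP orientation; "ft_force": force on the tool from outside, world axes, zero at the start; "moment": the same for the moment, N m; "grip_width": finger opening in m; "grip_force": force on a finger pad.
Only numpy, scipy, OpenCV 4.12 (cv2) and the standard library are available. Lean on these libraries where they do the work, as an engineer would, in place of code of your own. Each camera call takes 0.05 s, during which the arm holds its last target. There are 200 camera calls.

## Working session

There is one attempt and no reset: what is moved stays moved. The work goes in short steps, Python scripts to look and compute and a tool call to move; the robot and the scene stay as the last step left them, time stands still between calls to the robot, and variables do not carry over. Pictures are saved under pics/ and viewed, at most 10 in all, crops included, and the job is handed in when it is done.

Besides the shell and the picture viewer there is one more tool, called after "Emit:" as name(argument=value, ...), one argument or row to a line, values as JSON. drive_tool: Moves the arm, as the interface text tells. Its arguments: {"type":"object","properties":{"moves":{"type":"string"}},"required":["moves"]}

```bash
mkdir -p pics; cat > h.py <<'E'
import numpy as np,cv2
from workcell import *
from scipy.spatial.transform import Rotation as R
def cloud(name):
    s=sense();p,d=camera(name);m=camera_model(name)
    f=200/np.tan(np.radians(m['fovy'])/2)
    v,u=np.mgrid[0:400,0:640].astype(float)
    a=(u-m['cx'])/f;b=(v-m['cy'])/f
    P=np.stack([a*d,-b*d,-d],-1)
    T=R.from_euler('xyz',m['orientation'],degrees=True).as_matrix()
    W=P@T.T+np.array(m['xyz']);W[d==0]=np.nan
    return p,W
E
python3 - <<'E'
from h import *
print(sense(),tip_extent)
for n in('scene','top','wrist'):
    print(n,camera_model(n))
p,W=cloud('top');cv2.imwrite('pics/top.png',p);np.save('top.npy',W)
p,W=cloud('scene');cv2.imwrite('pics/scene.png',p);np.save('scene.npy',W)
E
```

```text
{'clock': 0.0, 'q': array([ 6.41879779e+01,  5.26411131e+00,  7.05824604e+01,  1.90309610e-03,
        1.04266978e+02, -3.24744152e+00]), 'qvel': array([-0.05895552, -0.10042765, -0.03725337, -0.00984077,  0.03375586,
       -0.02614275]), 'joint_efforts': array([-1.09046061e-03, -4.58730233e+01, -4.18018949e+01, -3.45777005e-05,
        1.14256167e-02, -1.42211286e-05]), 'ee_pos': array([0.23009726, 0.5538344 , 0.23813465]), 'eef_rot': array([-1.79886738e+02, -8.27471960e-03,  1.57435878e+02]), 'ft_force': array([ 0.09090638, -0.39645254,  0.03214413]), 'moment': array([ 0.00790855, -0.01915406,  0.01349643]), 'grip_force': 0.0, 'grip_width': 0.08549213216960416} 0.008
scene {'fovy': 42.171503416720014, 'cx': 321.45952213477113, 'cy': 190.79518920408609, 'xyz': array([ 0.07009503, -0.8275326 ,  0.58844575]), 'orientation': array([ 63.30240546,  -1.34433511, -26.36488088])}
top {'fovy': 56.103570966719765, 'cx': 323.2009940160931, 'cy': 193.69394579432733, 'xyz': array([0.46120434, 0.08712425, 0.92769222]), 'orientation': array([  5.51198104,   0.35180027, -89.00440441])}
wrist {'fovy': 65.70646984690485, 'cx': 317.0534458096306, 'cy': 201.65267935744194, 'tool_from_camera': array([[-1.34662876e-03,  9.65557523e-01,  2.60186196e-01,
         6.45027274e-02],
       [ 9.99998794e-01,  1.09887501e-03,  1.09767585e-03,
         3.40983767e-04],
       [ 7.73957064e-04,  2.60187360e-01, -9.65557838e-01,
        -1.35168590e-01],
       [ 0.00000000e+00,  0.00000000e+00,  0.00000000e+00,
         1.00000000e+00]])}
```

View pics/top.png

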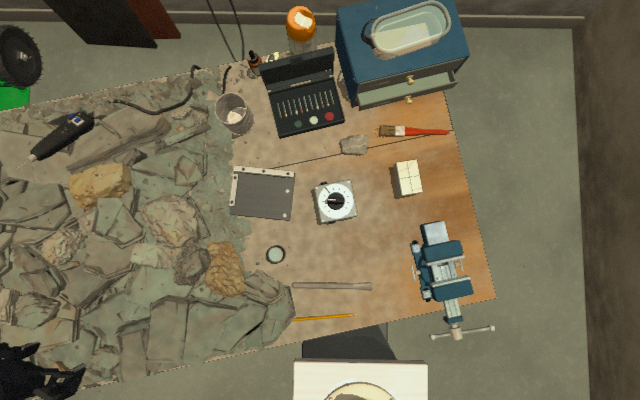

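View pics/scene.png

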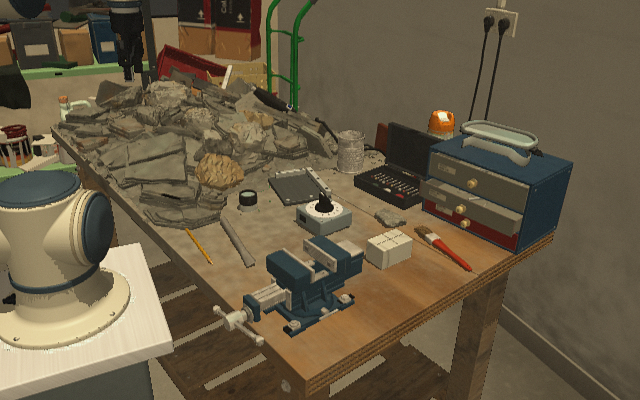

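```bash
python3 - <<'E'
from h import *
p=cv2.imread('pics/top.png');W=np.load('top.npy')
def top(name,x0,x1,y0,y1,zl,zh):
    S=W[y0:y1,x0:x1];m=(S[...,2]>zl)&(S[...,2]<zh)
    m=cv2.morphologyEx(m.astype(np.uint8),cv2.MORPH_OPEN,np.ones((2,2)))>0
    q=S[m];r=cv2.minAreaRect(q[:,:2].astype(np.float32)*1000)
    print(name,len(q),np.median(q[:,2]),r,q.min(0),q.max(0))
top('block',385,432,150,205,.035,.06)
top('box',305,365,170,230,.032,.055)
top('jigall',222,305,155,230,.006,.03)
top('fences',222,305,155,230,.018,.035)
top('knob',315,355,180,220,.062,.08)
top('vise',405,480,215,330,.02,.3)
for n in [(260,190),(300,240),(370,170)]: print(n,W[n[1],n[0]])
c=np.hstack([cv2.resize(p[165:235,300:370],(500,500),interpolation=cv2.INTER_CUBIC)])
cv2.imwrite('pics/c.png',c)
E
```

```text
block 724 nan ((591.581787109375, -116.3680419921875), (83.04712677001953, 62.799156188964844), 12.242199897766113) [nan nan nan] [nan nan nan]
box 1326 nan ((529.88525390625, 60.39287567138672), (90.06853485107422, 93.19892883300781), 12.178901672363281) [nan nan nan] [nan nan nan]
jigall 2969 nan ((564.7404174804688, 274.8119812011719), (94.75531768798828, 222.48434448242188), 33.43634796142578) [nan nan nan] [nan nan nan]
fences 528 nan ((558.357177734375, 244.74850463867188), (148.77098083496094, 97.76285552978516), 85.38541412353516) [nan nan nan] [nan nan nan]
knob 84 0.06939422984983584 ((529.49951171875, 61.14799118041992), (10.155839920043945, 38.32276916503906), 0.7783805131912231) [0.52445113 0.0419893  0.03827231] [0.53483492 0.0803463  0.07294833]
vise 3357 nan ((258.725830078125, -365.92303466796875), (536.1922607421875, 139.45643615722656), 49.54145812988281) [nan nan nan] [nan nan nan]
(260, 190) [0.55618552 0.25001572 0.00989111]
(300, 240) [ 4.35467833e-01  1.49348272e-01 -1.14593977e-04]
(370, 170) [ 6.12037191e-01 -2.14428282e-02 -2.60707420e-04]
```

View pics/c.png

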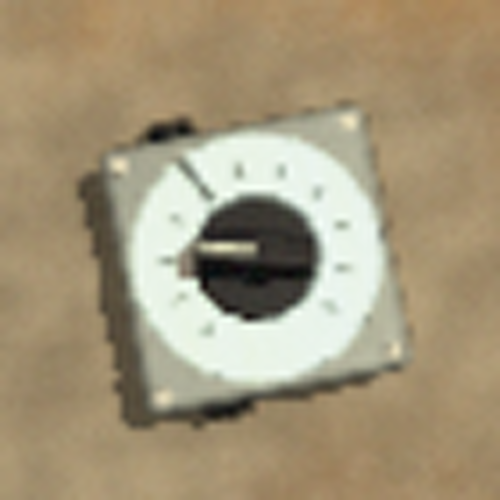

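The crop shows the knob centre near (258,258), with the white pointer pointing left (+y) at the third mark. The long mark runs from (180,157) to (213,198), two marks further clockwise, so the turn is about 54°. Next I refine the measurements.

```bash
python3 - <<'E'
from h import *
p=cv2.imread('pics/top.png');W=np.load('top.npy');g=cv2.cvtColor(p,6).astype(int)
m=camera_model('top');f=200/np.tan(np.radians(m['fovy'])/2);T=R.from_euler('xyz',m['orientation'],degrees=True).as_matrix();C=np.array(m['xyz'])
def ray(u,v,z):
    d=T@np.array([(u-m['cx'])/f,-(v-m['cy'])/f,-1]);return (C+d*(z-C[2])/d[2])
cr=lambda x,y,z:ray(300+x/500*70-.5,165+y/500*70-.5,z)
k=np.array([.5298,.0605])
for n,a in dict(longin=(213,198,.04),longout=(181,158,.04),ptr1=(200,246,.071),ptr2=(258,248,.071),m3=(167,262,.04),m8=(343,268,.04),rock=(170,130,.02)).items():
    w=cr(*a);d=w[:2]-k;print(n,w.round(4),'dir',np.degrees(np.arctan2(d[1],d[0])).round(1),np.hypot(*d).round(4))
def sel(x0,x1,y0,y1,zl,zh,name,extra=None):
    S=W[y0:y1,x0:x1];k=(S[...,2]>zl)&(S[...,2]<zh)
    if extra is not None:k&=extra[y0:y1,x0:x1]
    n,l,st,_=cv2.connectedComponentsWithStats(k.astype(np.uint8),connectivity=4)
    i=1+np.argmax(st[1:,4]);q=S[l==i];r=cv2.minAreaRect((q[:,:2]*1000).astype(np.float32))
    print(name,len(q),np.median(q[:,2]).round(4),np.round(r[0],1),np.round(r[1],1),round(r[2],1));return q
sel(385,432,150,205,.0415,.05,'block')
sel(305,365,170,230,.037,.045,'box')
sel(222,305,155,230,.005,.014,'plate',g<95)
q=sel(222,305,155,230,.019,.028,'fences')
# fence inner edges: plot
cv2.imwrite('pics/j.png',cv2.resize(np.hstack([p[155:230,220:305]]),None,fx=7,fy=7,interpolation=cv2.INTER_CUBIC))
for n in [(270,172),(270,170),(234,190),(232,190)]: print(n,W[n[1],n[0]].round(4))
E
```

```text
longin [0.5505 0.0796 0.04  ] dir 42.6 0.0282
longout [0.5637 0.0905 0.04  ] dir 41.4 0.0453
ptr1 [0.5319 0.0838 0.071 ] dir 84.9 0.0234
ptr2 [0.5315 0.0652 0.071 ] dir 69.5 0.005
m3 [0.5289 0.0945 0.04  ] dir 91.5 0.034
m8 [0.5279 0.0361 0.04  ] dir -94.4 0.0245
rock [0.5756 0.0944 0.02  ] dir 36.5 0.057
block 649 0.0441 [ 590.4 -109.3] [79.7 50.7] 9.8
box 1087 0.0397 [530.5  64.1] [88.8 88.3] 12.4
plate 376 0.0091 [533.1 284.4] [73.2 79.8] 85.1
fences 343 0.0231 [602.4 240.9] [146.6  14.3] 84.9
(270, 172) [0.5993 0.2248 0.023 ]
(270, 170) [0.6044 0.225  0.0222]
(234, 190) [0.5537 0.3107 0.0235]
(232, 190) [0.5537 0.3158 0.0225]
```

View pics/j.png

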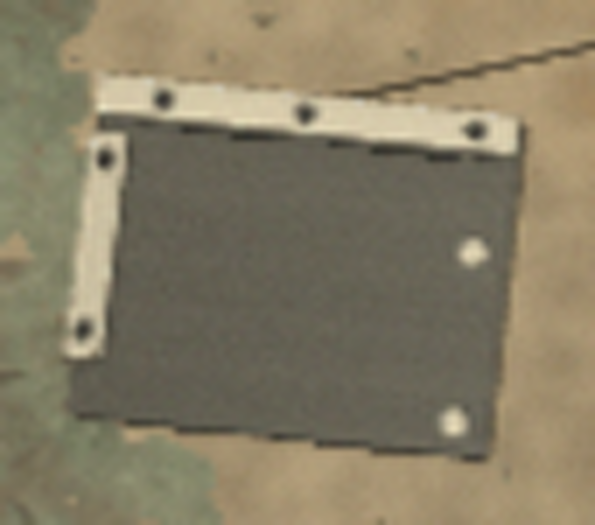

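The jig crop shows the long fence along the top and the short fence at left, so the corner is at upper left. The measured sizes match the spec:

| Item | Measured size | Position | Yaw |
|---|---|---|---|
| Block | 80x51 mm | (0.590, -0.109) | 9.8° |
| Box | 89 mm | (0.5305, 0.064) | 12.4° |
| Long fence | 147x14 mm | – | 84.9°, so jig yaw -5.1° |

I'll move above the knob now.

Emit:
drive_tool(
  moves="-1 -1 0 0 0 0.562 1;-1 -1 0 0 0 0.562 1;-1 -1 0 0 0 0.562 1;-1 -1 0 0 0 0.562 1;-1 -1 0 0 0 0.562 1;-1 -1 0 0 0 0.562 1;-1 -1 0 0 0 0.562 1;-1 -1 0 0 0 0.562 1;-1 -1 0 0 0 0.562 1;-1 -1 0 0 0 0.562 1",
)

```text
clock: 0.93
ee_pos: [0.3112, 0.3577, 0.2388]
eef_rot: [-180.0, 0.0, 89.6]
ft_force: [-0.1, -0.5, -0.7]
grip_width: 0.0853
grip_force: 0.0
```

Emit:
drive_tool(
  moves="-1 1 0 0 0 0 1;-1 1 0 0 0 0 1;-1 1 0 0 0 0 1;-1 1 0 0 0 0 1;-1 1 0 0 0 0 1;-1 1 0 0 0 0 1;-1 1 0 0 0 0 1;-1 1 0 0 0 0 1;-1 1 0 0 0 0 1;-1 1 0 0 0 0 1",
)

```text
clock: 1.77
ee_pos: [0.4603, 0.2092, 0.2394]
eef_rot: [180.0, -0.0, 90.1]
ft_force: [0.3, 0.8, 0.6]
grip_width: 0.0855
grip_force: 0.0
```

Emit:
drive_tool(
  moves="-0.967 0.46 0.3 0 0 0 1;-0.967 0.46 0.3 0 0 0 1;-0.967 0.46 0.3 0 0 0 1;-0.967 0.46 0.3 0 0 0 1;-0.967 0.46 0.3 0 0 0 1;-0.967 0.46 0.3 0 0 0 1;-0.967 0.46 0.3 0 0 0 1;-0.967 0.46 0.3 0 0 0 1;-0.967 0.46 0.3 0 0 0 1;-0.967 0.46 0.3 0 0 0 1",
)

```text
clock: 2.6
ee_pos: [0.53, 0.0644, 0.1951]
eef_rot: [179.9, -0.0, 90.1]
ft_force: [-0.2, 0.5, 0.5]
grip_width: 0.0858
grip_force: 0.0
```

```bash
cat >> h.py <<'E'
def wray(u,v,z,s):
    m=camera_model('wrist');f=200/np.tan(np.radians(m['fovy'])/2)
    a=np.array([u-m['cx'],v-m['cy']],float);r=np.hypot(*a);t=r/f
    d=np.array([np.sin(t)*a[0]/r,-np.sin(t)*a[1]/r,-np.cos(t)])
    T=np.array(m['tool_from_camera']);A=R.from_euler('xyz',s['eef_rot'],degrees=True).as_matrix()
    o=A@T[:3,3]+s['ee_pos'];d=A@T[:3,:3]@d
    return o+d*(z-o[2])/d[2]
E
python3 - <<'E'
from h import *
import pickle
s=sense();p,d=camera('wrist');cv2.imwrite('pics/w1.png',p);pickle.dump(s,open('w1.pkl','wb'))
print(s)
E
```

```text
{'clock': 2.6, 'q': array([ 3.26804217e+00, -5.30525429e+00,  8.55069194e+01,  1.03072681e-02,
        9.97243520e+01,  3.14015606e+00]), 'qvel': array([-0.49042034,  0.23941303,  0.06552784, -0.08355547, -0.00912449,
       -0.08979381]), 'joint_efforts': array([-6.34305133e-02, -3.77816463e+01, -4.19040763e+01, -4.85643541e-04,
       -3.97412834e-03,  5.61661422e-03]), 'ee_pos': array([0.53001379, 0.06437827, 0.19506365]), 'eef_rot': array([ 1.79926684e+02, -1.41943495e-02,  9.01296427e+01]), 'ft_force': array([-0.24936203,  0.537988  ,  0.46887586]), 'moment': array([ 0.04001605, -0.03429131, -0.06635487]), 'grip_force': 0.0, 'grip_width': 0.08577077764090735}
```

View pics/w1.png

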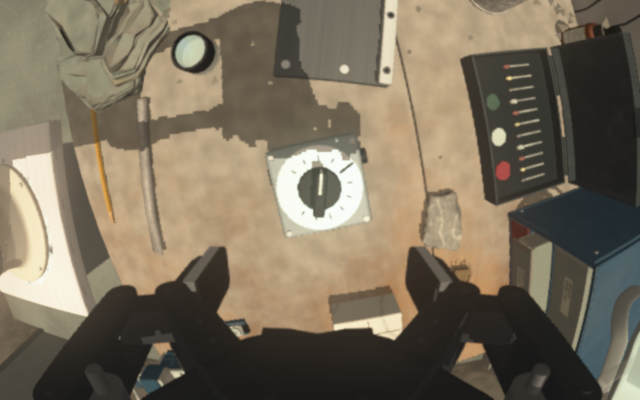

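Wrist view: the knob is at (319,188), its white pointer line runs up through (320,172), and the long mark is near (348,166). I'll measure these.

```bash
python3 - <<'E'
from h import *
import pickle
p=cv2.imread('pics/w1.png');s=pickle.load(open('w1.pkl','rb'));g=cv2.cvtColor(p,6)
# dial plate blob (white) centroid via filled contour
m=((g>190)).astype(np.uint8);m[:130]=0;m[240:]=0;m[:,:260]=0;m[:,380:]=0
c=max(cv2.findContours(m,0,1)[0],key=cv2.contourArea);e=cv2.fitEllipse(cv2.convexHull(c));print('dial',e,wray(*e[0],.04,s))
k=(g<110).astype(np.uint8);k[:160]=0;k[225:]=0;k[:,:290]=0;k[:,355:]=0
n,l,st,ce=cv2.connectedComponentsWithStats(k);K=wray(*e[0],.04,s)
for i in range(1,n):
    if st[i,4]>3:
        q=wray(*ce[i],.04,s);d=(q-K)[:2];print(st[i],ce[i].round(1),np.degrees(np.arctan2(d[1],d[0])).round(1),np.hypot(*d).round(4))
w=(g>150).astype(np.uint8);w[:165]=0;w[200:]=0;w[:,:313]=0;w[:,328:]=0
v,u=np.nonzero(w)
Q=np.array([wray(a,b,.071,s)[:2] for a,b in zip(u,v)]);
l=cv2.fitLine(Q.astype(np.float32)*1000,cv2.DIST_L2,0,.01,.01).ravel();print(len(u),np.degrees(np.arctan2(l[1],l[0])),l,Q.min(0),Q.max(0))
cv2.imwrite('pics/w1c.png',cv2.resize(p[130:245,260:380],None,fx=5,fy=5,interpolation=cv2.INTER_CUBIC))
E
```

```text
dial ((318.9018859863281, 192.30825805664062), (97.87171173095703, 107.16559600830078), 98.23323059082031) [0.53308806 0.06088925 0.04      ]
[ 298  167   42   49 1280] [318.8 189.6] 93.2 0.0027
113 85.49712 [7.8508995e-02 9.9691343e-01 5.3423523e+02 7.9346642e+01] [0.52781809 0.06675812] [0.53965641 0.09198737]
```

View pics/w1c.png

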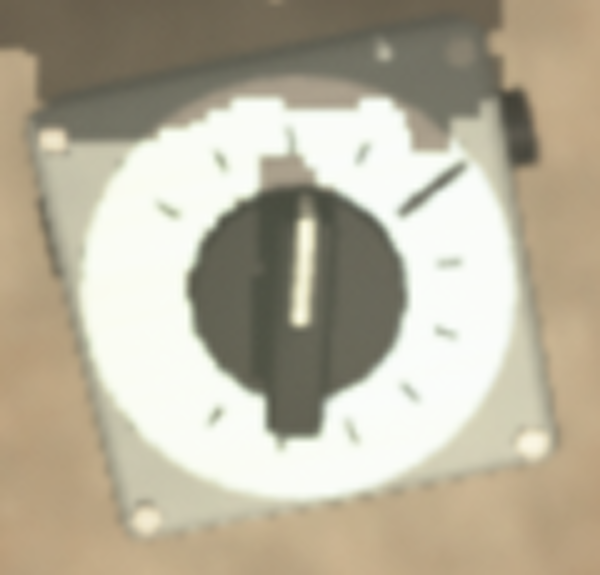

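The crop confirms this: disc centre at (298,290), long mark from (400,213) to (466,166), ridge tail at (295,435) and head at (305,195).

```bash
python3 - <<'E'
from h import *
import pickle
s=pickle.load(open('w1.pkl','rb'))
cr=lambda x,y,z:wray(260+x/5-.5,130+y/5-.5,z,s)
sc=[cr(*q,.04) for q in((52,140),(533,443),(145,520),(460,50))]
print('screws',np.round(sc,4)); K=np.mean(sc,0);print('centre',K)
a=lambda d:np.degrees(np.arctan2(d[1],d[0])).round(1)
print('disc',cr(298,290,.047))
for q in((400,213),(466,166),(290,138),(282,441)):
    w=cr(*q,.04);print(w.round(4),a(w-K),np.hypot(*(w-K)[:2]))
h,t=cr(300,325,.071),cr(305,200,.071);print('line',h,t,a(t-h)); t2=cr(296,434,.071);print('tail',t2,a(h-t2),a(t-t2),a(sc[1]-sc[0]))
E
```

```text
screws [[0.4866 0.0949 0.04  ]
 [0.5801 0.0347 0.04  ]
 [0.5027 0.0184 0.04  ]
 [0.5635 0.1119 0.04  ]]
centre [0.53321641 0.06495578 0.04      ]
disc [0.53320963 0.06718228 0.047     ]
[0.5526 0.0807 0.04  ] 39.0 0.024987013295160433
[0.5651 0.0898 0.04  ] 38.0 0.04041282335575315
[0.5317 0.095  0.04  ] 92.9 0.03005697765717744
[0.5302 0.0352 0.04  ] -95.8 0.029920250675804883
line [0.53337263 0.0663155  0.071     ] [0.53416127 0.08811787 0.071     ] 87.9
tail [0.53272938 0.04659689 0.071     ] 88.1 88.0 -32.8
```

Emit:
drive_tool(
  moves="0 0.013 0.5 0 0 0.013 1;0 0.013 0.873 0 0 0.013 1;0 0.013 0.873 0 0 0.013 1;0 0.013 0.873 0 0 0.013 1;0 0.013 0.873 0 0 0.013 1;0 0.013 0.873 0 0 0.013 0;0 0.013 0.873 0 0 0.013 -0.2;0 0.013 0.873 0 0 0.013 -0.4;0 0.013 0.873 0 0 0.013 -0.5;0 0.013 0.873 0 0 0.013 -0.5",
)

```text
clock: 3.48
ee_pos: [0.5331, 0.063, 0.0652]
eef_rot: [179.8, -0.0, 88.4]
ft_force: [0.1, -0.6, -1.0]
grip_width: 0.0256
grip_force: 0.0
```

Emit:
drive_tool(
  moves="0 0 0 0 0 0 -0.7;0 0 0 0 0 0 -0.8;0 0 0 0 0 0 -1;0 0 0 0 0 0 -1;0 0 0 0 0 0 -1;0 0 0 0 0 0 -1;0 0 0 0 0 0 -1;0 0 0 0 0 0 -1;0 0 0 0 0 0 -1;0 0 0 0 0 0 -1",
)

```text
clock: 4.32
ee_pos: [0.5323, 0.0629, 0.0644]
eef_rot: [180.0, 0.0, 88.4]
ft_force: [-1.9, 0.4, 6.2]
grip_width: 0.0093
grip_force: 60.3
```

Emit:
drive_tool(
  moves="0 0 0 0 0 0.05 -1;0 0 0 0 0 0.1 -1;0 0 0 0 0 0.15 -1;0 0 0 0 0 0.2 -1;0 0 0 0 0 0.25 -1;0 0 0 0 0 0.3 -1;0 0 0 0 0 0.35 -1;0 0 0 0 0 0.41 -1;0 0 0 0 0 0.41 -1;0 0 0 0 0 0.41 -1",
)

```text
clock: 5.15
ee_pos: [0.5304, 0.0638, 0.0643]
eef_rot: [-179.8, 0.1, 39.2]
ft_force: [-11.5, 2.2, 10.8]
grip_width: 0.0096
grip_force: 61.0
```

Emit:
drive_tool(
  moves="0 0 0 0 0 0 -1;0 0 0 0 0 0 -1;0 0 0 0 0 0 0;0 0 0 0 0 0 1;0 0 0 0 0 0 1;0 0 0 0 0 0 1;0 0 -0.4 0 0 0 1;0 0 -0.87 0 0 0 1;0 0 -0.87 0 0 0 1;0 0 -0.87 0 0 0 1",
)

```text
clock: 5.98
ee_pos: [0.5348, 0.063, 0.2031]
eef_rot: [179.5, -0.6, 39.2]
ft_force: [0.7, 0.0, 1.5]
grip_width: 0.0857
grip_force: 0.0
```

```bash
python3 - <<'E'
from h import *
import pickle
s=sense();p,d=camera('wrist');pickle.dump(s,open('w2.pkl','wb'));cv2.imwrite('pics/w2.png',p)
cv2.imwrite('pics/w2c.png',cv2.resize(p[130:245,260:380],None,fx=5,fy=5,interpolation=cv2.INTER_CUBIC));print(s['ee_pos'],s['eef_rot'])
E
```

```text
[0.53478626 0.0629711  0.2031155 ] [179.54943339  -0.607472    39.22861849]
```

View pics/w2c.png

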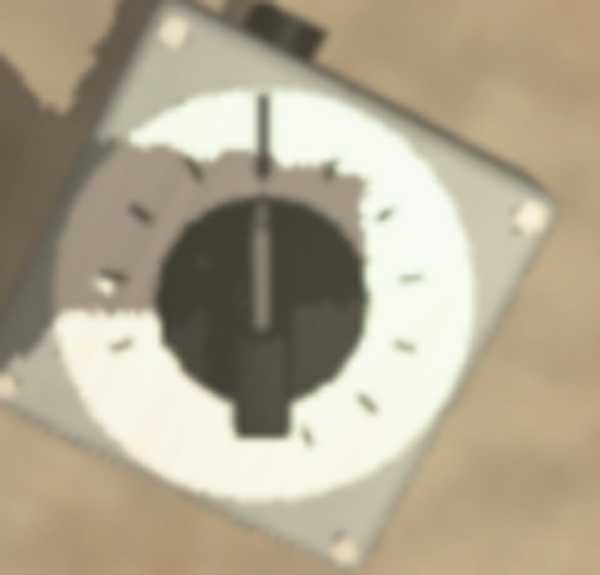

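The pointer at (262,200) now stands exactly in line with the long mark at (263,135). Next I check clearance around the block while moving above it.

```bash
python3 - <<'E'
from h import *
W=np.load('top.npy').reshape(-1,3);c=np.array([.5904,-.1093]);a=np.radians(9.8)
D=(W[:,:2]-c)@np.array([[np.cos(a),-np.sin(a)],[np.sin(a),np.cos(a)]])
for z in(.02,.06,.1):
  m=(W[:,2]>z)&(abs(D)<.13).all(1)&((abs(D[:,0])>.048)|(abs(D[:,1])>.035))
  q=D[m];r=np.maximum(abs(q[:,0])-.05,abs(q[:,1])-.06)
  i=np.argsort(r)[:200:40];print(z,m.sum(),np.c_[q[i],W[m][i,2]].round(3))
E
```

```text
0.02 204 [[-0.111 -0.044  0.067]
 [-0.116 -0.039  0.087]
 [-0.119 -0.004  0.082]
 [-0.123 -0.027  0.086]
 [-0.126 -0.004  0.076]]
0.06 188 [[-0.111 -0.044  0.067]
 [-0.116 -0.03   0.087]
 [-0.12  -0.039  0.085]
 [-0.124 -0.004  0.087]
 [-0.127 -0.029  0.085]]
0.1 0 []
```

Emit:
drive_tool(
  moves="-0.43 1 0 0 0 0.245 1;-0.43 1 0 0 0 0.245 1;-0.43 1 0 0 0 0.245 1;-0.43 1 0 0 0 0.245 1;-0.43 1 0 0 0 0.245 1;-0.43 1 0 0 0 0.245 1;-0.43 1 0 0 0 0.245 1;-0.43 1 0 0 0 0.245 1;-0.43 1 0 0 0 0.245 1;-0.43 1 0 0 0 0.245 1",
)

```text
clock: 6.87
ee_pos: [0.577, -0.0928, 0.194]
eef_rot: [-180.0, -0.0, 10.0]
ft_force: [0.7, 0.1, -0.7]
grip_width: 0.0855
grip_force: 0.0
```

Emit:
drive_tool(
  moves="0.073 0.125 0.1 0 0 0 1;0.073 0.125 0.3 0 0 0 1;0.073 0.125 0.6 0 0 0 1;0.073 0.125 0.8 0 0 0 1;0.073 0.125 1 0 0 0 1;0.073 0.125 1 0 0 0 1;0.073 0.125 1 0 0 0 1;0.073 0.125 1 0 0 0 1;0.073 0.125 1 0 0 0 1;0.073 0.125 1 0 0 0 1",
)

```text
clock: 7.7
ee_pos: [0.5927, -0.1109, 0.0471]
eef_rot: [179.9, -0.3, 9.9]
ft_force: [-0.3, -0.4, -0.1]
grip_width: 0.0857
grip_force: 0.0
```

Emit:
drive_tool(
  moves="0 0 0.113 0 0 0 1;0 0 0.113 0 0 0 1;0 0 0.113 0 0 0 0.6;0 0 0.113 0 0 0 0.4;0 0 0.113 0 0 0 0.2;0 0 0.113 0 0 0 0;0 0 0.113 0 0 0 -1;0 0 0.113 0 0 0 -1;0 0 0.113 0 0 0 -1;0 0 0.113 0 0 0 -1",
)

```text
clock: 8.53
ee_pos: [0.5918, -0.1105, 0.0286]
eef_rot: [180.0, -0.1, 9.8]
ft_force: [-1.1, 2.1, 6.0]
grip_width: 0.0489
grip_force: 65.9
```

```bash
python3 - <<'E'
from h import *
W=np.load('top.npy').reshape(-1,3)
for y in np.arange(.2,.5,.03):
  print(round(y,2),[(round(float(x),2),round(float(W[(abs(W[:,0]-x)<.02)&(abs(W[:,1]-y)<.015),2].max()),3)) for x in np.arange(.48,.72,.04) if ((abs(W[:,0]-x)<.02)&(abs(W[:,1]-y)<.015)).any()])
E
```

```text
0.2 [(0.48, 0.012), (0.52, 0.013), (0.56, 0.014), (0.6, 0.027), (0.64, 0.005), (0.68, 0.031)]
0.23 [(0.48, 0.013), (0.52, 0.013), (0.56, 0.013), (0.6, 0.028), (0.64, 0.003), (0.68, 0.002)]
0.26 [(0.48, 0.012), (0.52, 0.015), (0.56, 0.014), (0.6, 0.028), (0.64, 0.006), (0.68, 0.003)]
0.29 [(0.48, 0.012), (0.52, 0.013), (0.56, 0.024), (0.6, 0.027), (0.64, 0.003), (0.68, 0.1)]
0.32 [(0.48, 0.013), (0.52, 0.05), (0.56, 0.028), (0.6, 0.063), (0.64, 0.066), (0.68, 0.101)]
0.35 [(0.48, 0.009), (0.52, 0.01), (0.56, 0.008), (0.6, 0.008), (0.64, 0.008), (0.68, 0.06)]
0.38 [(0.48, 0.124), (0.52, 0.103), (0.56, 0.064), (0.6, 0.069), (0.64, 0.057), (0.68, 0.041)]
0.41 [(0.48, 0.133), (0.52, 0.126), (0.56, 0.068), (0.6, 0.075), (0.64, 0.078), (0.68, 0.076)]
0.44 [(0.48, 0.133), (0.52, 0.125), (0.56, 0.066), (0.6, 0.078), (0.64, 0.086), (0.68, 0.085)]
0.47 [(0.48, 0.122), (0.52, 0.121), (0.56, 0.057), (0.6, 0.067), (0.64, 0.088), (0.68, 0.098)]
```

Emit:
drive_tool(
  moves="0 0 -0.2 0 0 0 -1;0 0 -0.4 0 0 0 -1;0 0 -0.6 0 0 0 -1;0 0 -0.75 0 0 0 -1;0 -0.2 -0.75 0 0 0 -1;0 -0.4 -0.75 0 0 0 -1;0 -0.6 -0.75 0 0 0 -1;0 -0.8 -0.75 0 0 0 -1;0 -1 -0.75 0 0 0 -1;0 -1 -0.75 0 0 0 -1",
)

```text
clock: 9.37
ee_pos: [0.5637, 0.0422, 0.1378]
eef_rot: [-179.8, 0.2, 10.1]
ft_force: [0.3, -0.1, -5.4]
grip_width: 0.0491
grip_force: 65.3
```

Emit:
drive_tool(
  moves="0 -0.2 0 0 0 -0.04 -1;0 -0.4 0 0 0 -0.08 -1;0 -0.6 0 0 0 -0.12 -1;0 -0.8 0 0 0 -0.16 -1;0 -0.9 0 0 0 -0.2 -1;0 -1 0 0 0 -0.24 -1;0 -1 0 0 0 -0.28 -1;0 -1 0 0 0 -0.32 -1;0 -1 0 0 0 -0.36 -1;0 -1 0 0 0 -0.36 -1",
)

```text
clock: 10.2
ee_pos: [0.5392, 0.1847, 0.1377]
eef_rot: [-179.9, 0.1, 53.2]
ft_force: [-0.2, 0.2, -5.8]
grip_width: 0.0488
grip_force: 65.6
```

Emit:
drive_tool(
  moves="0.1 -0.04 0 0 0 -0.05 -1;0.2 -0.1 0 0 0 -0.1 -1;0.3 -0.12 0 0 0 -0.15 -1;0.438 -0.17 0 0 0 -0.2 -1;0.438 -0.17 0 0 0 -0.266 -1;0.438 -0.17 0.2 0 0 -0.266 -1;0.438 -0.17 0.35 0 0 -0.266 -1;0.438 -0.17 0.5 0 0 -0.266 -1;0.438 -0.17 0.5 0 0 -0.266 -1;0.438 -0.17 0.5 0 0 -0.266 -1",
)

```text
clock: 11.03
ee_pos: [0.5575, 0.2519, 0.0618]
eef_rot: [-179.7, 0.2, 84.8]
ft_force: [0.5, 0.7, -5.7]
grip_width: 0.0489
grip_force: 65.5
```

```bash
python3 - <<'E'
from h import *
s=sense();print(s['ee_pos'],s['eef_rot'])
p,W=cloud('scene');a,_=camera('wrist')
cv2.imwrite('pics/s3.png',np.hstack([cv2.resize(p[140:230,250:370],(480,360)),cv2.resize(a[60:300,160:480],(320,360))]))
E
```

```text
[0.55748102 0.25193212 0.06181317] [-1.79715780e+02  1.51019802e-01  8.48472268e+01]
```

View pics/s3.png

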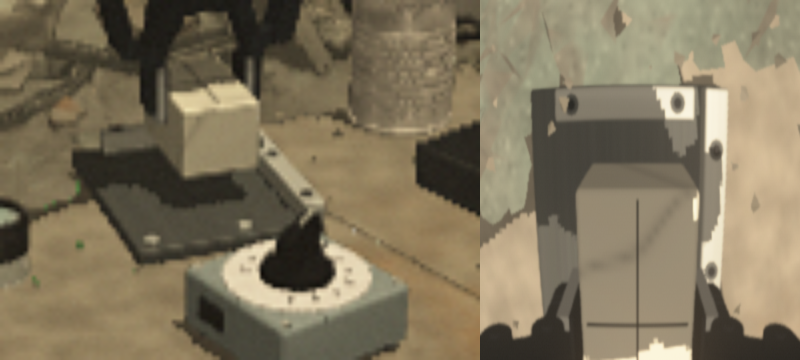

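The left view shows the block level above the plate. The right view shows its end facing the short fence and its side parallel to the long fence, with gaps to both. I'll lower it now.

Emit:
drive_tool(
  moves="0 0 0.05 0 0 0 -1;0 0 0.1 0 0 0 -1;0 0 0.13 0 0 0 -1;0 0 0.15 0 0 0 -1;0 0 0.15 0 0 0 -1;0 0 0.15 0 0 0 -1;0 0 0.15 0 0 0 -1;0 0 0.15 0 0 0 -1;0 0 0.15 0 0 0 -1;0 0 0.15 0 0 0 -1",
)

```text
clock: 11.97
ee_pos: [0.559, 0.2529, 0.0422]
eef_rot: [180.0, -0.0, 85.0]
ft_force: [-0.3, -0.0, -5.0]
grip_width: 0.0485
grip_force: 65.7
```

Emit:
drive_tool(
  moves="0 0 0.01 0 0 0 -1;0 0 0.02 0 0 0 -1;0 0 0.025 0 0 0 -1;0 0 0.025 0 0 0 -1;0 0 0.025 0 0 0 -1;0 0 0.025 0 0 0 -1;0 0 0.025 0 0 0 -1;0 0 0.025 0 0 0 -1;0 0 0.025 0 0 0 -1;0 0 0.025 0 0 0 -1",
)

```text
clock: 12.8
ee_pos: [0.5591, 0.2528, 0.0386]
eef_rot: [180.0, -0.0, 85.0]
ft_force: [-0.9, -1.2, 1.4]
grip_width: 0.0487
grip_force: 66.4
```

Emit:
drive_tool(
  moves="0.01 0.01 0 0 0 0 -1;0.02 0.02 0 0 0 0 -1;0.03 0.03 0 0 0 0 -1;0.04 0.04 0 0 0 0 -1;0.05 0.05 0 0 0 0 -1;0.055 0.055 0 0 0 0 -1;0.06 0.06 0 0 0 0 -1;0.06 0.06 0 0 0 0 -1;0.06 0.06 0 0 0 0 -1;0.06 0.06 0 0 0 0 -1",
)

```text
clock: 13.63
ee_pos: [0.569, 0.2612, 0.0386]
eef_rot: [179.9, -0.0, 85.0]
ft_force: [-1.1, -0.9, 5.5]
grip_width: 0.0487
grip_force: 67.0
```

Emit:
drive_tool(
  moves="0 0.003 0 0 0 0 -1;0 0.006 0 0 0 0 -1;0 0.01 0 0 0 0 -1;0 0.013 0 0 0 0 -1;0 0.016 0 0 0 0 -1;0 0.02 0 0 0 0 -1;0 0.02 0 0 0 0 -1;0 0.02 0 0 0 0 -1;0 0.02 0 0 0 0 -1;0 0.02 0 0 0 0 -1",
)

```text
clock: 14.47
ee_pos: [0.5714, 0.2613, 0.0385]
eef_rot: [-180.0, -0.1, 85.0]
ft_force: [-3.1, -0.0, 6.1]
grip_width: 0.0486
grip_force: 67.1
```

Emit:
drive_tool(
  moves="0 0.003 0 0 0 0 -1;0 0.006 0 0 0 0 -1;0 0.01 0 0 0 0 -1;0 0.013 0 0 0 0 -1;0 0.013 0 0 0 0 -1;0 0.013 0 0 0 0 -1;0 0.013 0 0 0 0 -1;0 0.013 0 0 0 0 -1;0 0.013 0 0 0 0 -1;0 0.013 0 0 0 0 -1",
)

```text
clock: 15.3
ee_pos: [0.573, 0.2612, 0.0386]
eef_rot: [-180.0, -0.1, 85.0]
ft_force: [-4.8, -0.8, 6.4]
grip_width: 0.049
grip_force: 67.2
```

Emit:
drive_tool(
  moves="0.003 0 0 0 0 0 -1;0.006 0 0 0 0 0 -1;0.01 0 0 0 0 0 -1;0.013 0 0 0 0 0 -1;0.016 0 0 0 0 0 -1;0.02 0 0 0 0 0 -1;0.02 0 0 0 0 0 -1;0.02 0 0 0 0 0 -1;0.02 0 0 0 0 0 -1;0.02 0 0 0 0 0 -1",
)

```text
clock: 16.13
ee_pos: [0.5732, 0.2625, 0.0386]
eef_rot: [-179.9, 0.1, 84.9]
ft_force: [-6.7, -5.8, 8.9]
grip_width: 0.0489
grip_force: 67.4
```

Emit:
drive_tool(
  moves="0.003 0.003 0 0 0 0 -1;0.006 0.006 0 0 0 0 -1;0.01 0.01 0 0 0 0 -1;0.013 0.013 0 0 0 0 -1;0.016 0.015 0 0 0 0 -1;0.02 0.015 0 0 0 0 -1;0.02 0.015 0 0 0 0 -1;0.02 0.015 0 0 0 0 -1;0.02 0.015 0 0 0 0 -1;0.02 0.015 0 0 0 0 -1",
)

```text
clock: 16.97
ee_pos: [0.5735, 0.2643, 0.0387]
eef_rot: [-179.6, 0.3, 84.9]
ft_force: [-16.5, -11.2, 14.6]
grip_width: 0.0488
grip_force: 68.3
```

Emit:
drive_tool(
  moves="0.003 0 -0.003 0 0 0 -1;0.006 0 -0.003 0 0 0 -1;0.01 0 -0.003 0 0 0 -1;0.013 0 -0.003 0 0 0 -1;0.016 0 -0.003 0 0 0 -1;0.02 0 -0.003 0 0 0 -1;0.02 0 -0.003 0 0 0 -1;0.02 0 -0.003 0 0 0 -1;0.02 0 -0.003 0 0 0 -1;0.02 0 -0.003 0 0 0 -1",
)

```text
clock: 17.8
ee_pos: [0.5736, 0.2657, 0.0388]
eef_rot: [-179.6, 0.5, 84.9]
ft_force: [-17.1, -15.6, 15.4]
grip_width: 0.049
grip_force: 68.2
```

```bash
python3 - <<'E'
from h import *
s=sense();print(s['ee_pos'],s['moment'])
a,_=camera('wrist');p,_=camera('scene')
cv2.imwrite('pics/s4.png',np.hstack([cv2.resize(p[140:200,260:340],(400,300),interpolation=2),cv2.resize(a[60:220,230:400],(400,300),interpolation=2)]))
E
```

```text
[0.57362733 0.26567633 0.03875522] [-2.25266485  2.7781525   0.29640216]
```

View pics/s4.png

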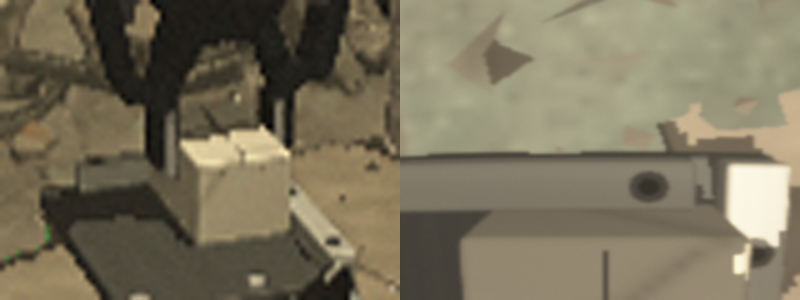

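The wrist view shows the block's end edge at row 237 directly behind the short fence's inner edge at row 208, and its side at the long fence. I'll check the gaps by ray casting.

```bash
python3 - <<'E'
from h import *
s=sense()
px=lambda x,y:(230+(x-400)/400*170-.5,60+y/300*160-.5)
y=np.radians(84.9);ey=np.array([np.cos(y),np.sin(y)]);ex=np.array([np.sin(y),-np.cos(y)])
for n,q,z in(('fence',(600,208),.024),('block end',(600,238),.055),('corner L',(462,238),.055),('corner R',(742,236),.055),('fence R',(700,208),.024),('longf in',(752,262),.024)):
    w=wray(*px(*q),z,s)[:2];print(n,w.round(4),'jx',(w@ex).round(4),'jy',(w@ey).round(4))
E
```

```text
fence [0.5771 0.3065] jx 0.5475 jy 0.3565
block end [0.5775 0.3054] jx 0.548 jy 0.3555
corner L [0.5542 0.3075] jx 0.5247 jy 0.3556
corner R [0.6013 0.3038] jx 0.5719 jy 0.356
fence R [0.5979 0.3047] jx 0.5684 jy 0.3566
longf in [0.6083 0.2891] jx 0.5802 jy 0.342
```

Emit:
drive_tool(
  moves="0.003 0 0 0 0 0 -1;0.006 0 0 0 0 0 -1;0.01 0 0 0 0 0 -1;0.013 0 0 0 0 0 -1;0.013 0 0 0 0 0 -1;0.013 0 0 0 0 0 -1;0.013 0 0 0 0 0 -1;0.013 0 0 0 0 0 -1;0.013 0 0 0 0 0 -1;0.013 0 0 0 0 0 -1",
)

```text
clock: 18.73
ee_pos: [0.5736, 0.2658, 0.0388]
eef_rot: [-179.5, 0.7, 84.9]
ft_force: [-18.7, -21.5, 17.3]
grip_width: 0.0493
grip_force: 68.5
```

The last push moved the block only 0.1 mm while the force rose 6 N, so it is firmly seated on both fences.

```bash
python3 -c "
from workcell import *
s=sense();print(s['qvel'].round(2),s['ft_force']);print(hand_in())"
```

```text
[ 0.01 -0.09 -0.03  0.09  0.02 -0.03] [-18.67387303 -21.45165345  17.29052261]
the job is handed in; nothing more can be done
None
```

I turned the knob to the long mark, then pressed the stone block into the jig corner against both fences and handed the job in at 18.7 s with it still gripped; no verdict came back, so whether it passed is unknown.

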